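Stow the snack tubs and click the fridge bin shut

ROBOT

A 6-joint arm with a two-finger parallel gripper is mounted at the origin on the work surface. World frame = base frame: x ahead of the robot, y to its left, z up, the work surface at z = 0. Lengths are in mm, angles in rad, forces in N, time in s.
With the tool pointing down it reaches from about 275 to 750 mm from the base axis. Payload 10.2 kg.
Tool frame: the origin (TCP) lies between the finger pads; the fingertips stand ctrl.tips_ahead ahead of it and the grasp point (between the pads) lies 8 mm behind it (ctrl.tips_ahead is the distance from the TCP to the fingertips, in mm); z points along the fingers, y is the direction in which the jaws open and shut (so a half turn about z gives the same grasp; the last joint's range is limited). The gripper opens to 85 mm and grips with 20 to 120 N. Pads are 22 mm wide; open, the fingers measure 114 mm over their backs; the gripper's body (76 mm by 85 mm) begins 54 mm behind the grasp point. The pads swing forward as they close: fully open they stand 13 mm farther back than shut.
Start: joints at [0.958, 0.313, 1.498, -0, 1.331, -0.223], TCP at [199.515, 485.618, 242.294] pointing down, gripper open.
Joint ranges: [-2.94, 2.94], [-0.97, 2.17], [0.19, 2.56], [-1.23, 4.37], [0.02, 3.11], [-2.88, 2.88]. Speed limits (rad/s): [2.39, 2.39, 3.01, 3.14, 3.14, 3.14].

INTERFACE

Orientations are given as a unit quaternion [w, x, y, z].
In Python, from rig import ctrl gives the robot as it stands. The module is installed in compiled form; this text tells all that it offers.
- The arm moves only by the tool move_arm, never from a script. Its argument "motion" is a list of rows, each an object with "offset": the shift along the tool's x, y, z in m, a list of three; "angular": the turn, a rotation vector about the tool's x, y, z in degrees, a list of three; "jaw": the finger opening in m, from 0 to 0.0854. In form: [{"offset": [tx, ty, tz], "angular": [ax, ay, az], "jaw": jaw}, ...]. A call has 1 to 5 rows; each row is the pose to reach, as a shift and turn from the pose commanded when the call began, along the tool's axes at that moment; what a row does not reach only later rows make up. A row lasts 1/8 s, in which the tool goes at most 62.5 mm and 10.7 degrees, less where a joint would pass 70% of its speed; a pose out of reach is approached as far as the arm can. A call with a gripper value outside its range is refused whole. The fingers move at their own pace and stop on an object; "squeeze" is the grip in N (left out, the last holds). Time passes only in rows, so rows that repeat a pose let the fingers close. It gives the time, the measured TCP pose, the force and the opening at its end, in the units of the state.
- ctrl.sense(): the state, without advancing time (a new reading comes with each control period).
- ctrl.capture(name): name is "scene" or "side" or "wrist"; returns a dict with "img" (384x512x3 uint8, red, green, blue), "intrinsics" (3x3 intrinsics, pixels), "rvec" (rotation vector, rad) and "tvec" (3), from world to camera coordinates, as OpenCV has them. Camera axes: x right, y down, z forward; pixel columns grow to the right and rows downward; lengths in mm; the calibration is good to about 2 mm. A picture is of the moment at which its call begins. There is no depth.
- ctrl.finish_job(): hands the job in, once; it reports no verdict.
The state is a dict: "time_s": time; "joints": joint angles; "dq": joint speeds; "tau": joint torques, N m; "eef_pos": TCP position; "ee_rot": TCP orientation; "force": force on the tool from outside, world axes, zero at the start; "wrist_torque": the same for the moment, N m; "grip_width": opening from 0.0 (shut) to 1.0 (fully open).
Only numpy, scipy, OpenCV 4.12 (cv2) and the standard library are available. Lean on these libraries where they do the work, as an engineer would, in place of code of your own. Each camera call takes 0.05 s, during which the arm holds its last target. There are 200 camera calls.

TASK

Stow the snack tubs in the white flip-lid bin: lift the ramekin out of the bin and leave it standing upright, wholly on the cork coaster, and put every red-lidded snack tub from the clear crisper tray into the bin, side by side on its floor. Only then swing the bin's lid over and press its far edge down past the spring catch until it clicks shut. Leave the jar, the cream bottle and the steel scraper where they are.

Things in the scene. Friction and masses are not known exactly. Their poses are not given: they have to be found in the camera images.
- bin: white open plastic bin fixed to the shelf, outside 160 (its x) x 240 (its y) x 70 mm high, walls and floor 4 mm; origin at the centre of its underside, z up. The lid's hinge runs along its top rim on the -x side (robot's side), the catch sits in the middle of its +x face. Starts turned up to 0.22 rad, with the ramekin standing inside.
- lid (a joint): flip lid's hinge angle, rad: 0 = shut and caught, 1.57 = upright, larger = leaning back to the bin's -x side (starts 1.7 to 1.9, stop 2.1). Friction hinge: stays where left, moves with about 1 N at its edge. Coming down it rests on the spring catch at about 0.1; pressing the blue pad with about 10 N takes it past (at about 0.05) and, pressed fully down, it snaps to 0 and stays; reopening takes about 15 N.
- lid_hinge (a point): middle of the hinge line, in the bin's frame at x = -80 mm, y = 0, z = 70 mm. Turns with the lid: its x axis runs along the lid away from the hinge, z out of the face that is on top when shut. The lid is a plate 178 mm long (its x, 0 to 178 mm), 240 mm wide (its y) and 5 mm thick (its z, 0 to 5 mm), with a 60 mm wide tab under its far edge that reaches 30 mm below.
- lid_edge (a point): centre of the blue press pad (22 x 70 mm) on the lid's top face at its far edge, 165 mm from the hinge line; 75 mm above the shelf when shut. Same axes as lid_hinge.
- tray: clear crisper tray fixed to the shelf, outside 245 (its x) x 165 (its y) x 26 mm high, walls and floor 4 mm; origin at the centre of its underside, z up. Stands on the left or the right of the bin.
- coaster: round cork coaster fixed to the shelf, 110 mm across, 5 mm thick; origin at the centre of its underside. On the other side of the bin from the tray.
- ramekin_c (a point): white ceramic ramekin (blue inside), round, 60 mm across, 42 mm tall, open top, wall 5 mm, about 160 g; the point is on its axis half-way up, 21 mm above its underside; z axis up.
- tub0_c (a point): sealed snack tub, a straight-sided square block 40 x 40 x 50 mm tall (yellow with a red lid), 60 to 110 g; starts upright in the crisper tray; the point is its centre, 25 mm above its underside; its z axis points up through its red lid, x and y are square to its sides. May be absent (None).
- tub1_c (a point): sealed snack tub, a straight-sided square block 40 x 40 x 50 mm tall (yellow with a red lid), 60 to 110 g; starts upright in the crisper tray; the point is its centre, 25 mm above its underside; its z axis points up through its red lid, x and y are square to its sides. May be absent (None).
- tub2_c (a point): sealed snack tub, a straight-sided square block 40 x 40 x 50 mm tall (yellow with a red lid), 60 to 110 g; starts upright in the crisper tray; the point is its centre, 25 mm above its underside; its z axis points up through its red lid, x and y are square to its sides. May be absent (None).
- tub3_c (a point): sealed snack tub, a straight-sided square block 40 x 40 x 50 mm tall (yellow with a red lid), 60 to 110 g; starts upright in the crisper tray; the point is its centre, 25 mm above its underside; its z axis points up through its red lid, x and y are square to its sides. May be absent (None).
- tub4_c (a point): sealed snack tub, a straight-sided square block 40 x 40 x 50 mm tall (yellow with a red lid), 60 to 110 g; starts upright in the crisper tray; the point is its centre, 25 mm above its underside; its z axis points up through its red lid, x and y are square to its sides. May be absent (None).
- jar_c (a point): amber jar, 60 mm across, 90 mm tall, a bystander; point at half height.
- cream_c (a point): white cream bottle, 60 mm across, 110 mm tall, a bystander; point at half height.
- scraper_c (a point): stainless bench scraper lying flat, 106 (x) x 150 (y) x 13 mm, a bystander; point at its middle.

How it is judged:
By the outcome, as a careful person would: the job done as asked, in the order asked, and still so for the second after the job is handed in, with the robot touching nothing.
Of tub0, tub1, tub2, tub3, tub4 only 3 to 5 are there at a start; the rules pass over those that are not, and their reading is None.
At some moment in a run one of tub0, tub1, tub2, tub3, tub4, ramekin may be knocked a few centimetres aside while the robot is not near it.
It also fails if it takes over 210 s, if anything falls off the work surface, if the arm or the gripper's body presses on something with over 40 N, if the wrist force passes 120 N, or if a joint passes its speed limit or range.

## Working session

There is one attempt and no reset: what is moved stays moved. The work goes in short steps, Python scripts to look and compute and a tool call to move; the robot and the scene stay as the last step left them, time stands still between calls to the robot, and variables do not carry over. Pictures are saved under pics/ and viewed, about 12 in all and at most 16, crops included, and the job is handed in when it is done.

Besides the shell and the picture viewer there is one more tool, called as name(argument=value, ...), one argument or row to a line, values as JSON. move_arm: Moves the arm, as the interface text tells. Its arguments: {"type":"object","properties":{"motion":{"type":"array","items":{"type":"object","properties":{"offset":{"type":"array","items":{"type":"number"}},"angular":{"type":"array","items":{"type":"number"}},"jaw":{"type":"number"}}}},"squeeze":{"type":"number"}},"required":["motion"]}

```bash
mkdir -p pics; cat > h.py <<'E'
import numpy as np, cv2
from scipy.spatial.transform import Rotation as R
from rig import ctrl
def cap(n):
    c=ctrl.capture(n); c['Rm']=cv2.Rodrigues(np.array(c['rvec'],float))[0]; c['t']=np.array(c['tvec'],float).ravel(); c['K']=np.array(c['intrinsics'],float); return c
def ray(c,u,v,z):
    d=c['Rm'].T@(np.linalg.inv(c['K'])@[u,v,1]); o=-c['Rm'].T@c['t']
    return o+d*(z-o[2])/d[2]
def proj(c,p):
    q=c['K']@(c['Rm']@np.array(p,float)+c['t']); return q[:2]/q[2]
def rot():
    q=ctrl.sense()['ee_rot']; return R.from_quat([q[1],q[2],q[3],q[0]])
def save(name,img): cv2.imwrite('pics/'+name+'.png',img[:,:,::-1])
def red(img):
    h=cv2.cvtColor(img,cv2.COLOR_RGB2HSV); m=((h[...,0]<8)|(h[...,0]>172))&(h[...,1]>140)&(h[...,2]>80)
    return m.astype(np.uint8)*255
def tubs(c,z,amin=60):
    out=[]
    for k in cv2.findContours(red(c['img']),cv2.RETR_EXTERNAL,cv2.CHAIN_APPROX_NONE)[0]:
        if cv2.contourArea(k)<amin: continue
        w=np.array([ray(c,u,v,z)[:2] for u,v in k[:,0]],np.float32)
        out.append(cv2.minAreaRect(w))
    return out
E
python3 - <<'E'
from h import *
a=cap('scene');b=cap('side');w=cap('wrist')
for c,n in((a,'scene'),(b,'side'),(w,'wrist')):
    print(n,-c['Rm'].T@c['t'],c['Rm'][2]); print([ [np.round(x,1) for x in t] for t in tubs(c,54)])
save('s0',np.hstack([a['img'],]));
save('s1',b['img'])
s=ctrl.sense();print(s['eef_pos'],rot().as_matrix().round(3),s['force'],ctrl.tips_ahead)
E
```

```text
scene [1121.20607143  698.32896313 1054.88628735] [-0.38858125 -0.5298433  -0.75383731]
[]
side [ 266.46039662 -844.5596302   922.26124976] [ 0.28267899  0.67931603 -0.67721659]
[]
wrist [135.16715866 512.87594883 374.18531169] [ 0.25530004 -0.10564306 -0.96107306]
[]
[199.40435651 485.46970328 241.87394108] [[-0.925  0.38  -0.001]
 [ 0.38   0.925 -0.001]
 [ 0.    -0.001 -1.   ]] [ 0.33739555  0.41862426 -0.14353609] 11.0
```

View pics/s0.png

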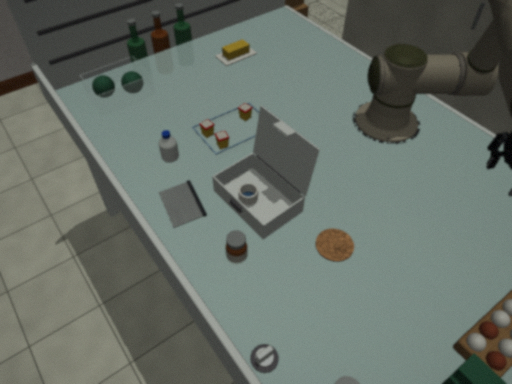

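View pics/s1.png

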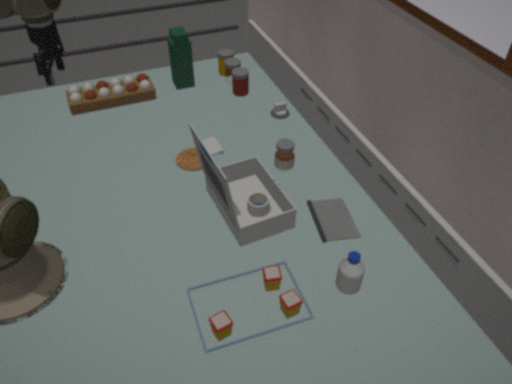

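The scene view shows the bin (about 262,190), tray with three tubs (207,128; 222,140; 245,112) and coaster (335,245). In the side view the tubs are at (272,273), (290,299) and (221,320), and the ramekin at (258,203). I'll zoom in on both.

```bash
python3 - <<'E'
from h import *
a=cap('scene');b=cap('side')
A=cv2.resize(a['img'][90:250,180:360],None,fx=3.3,fy=3.3,interpolation=3)[:,:]
B=cv2.resize(b['img'][120:345,170:370],None,fx=2.66,fy=2.66,interpolation=3)
save('crA',A);save('crB',B);print(A.shape,B.shape)
for n,c,p,z in[('coast',a,(335,245),5),('coast',b,(193,159),5),('t',b,(272,273),54),('t',b,(290,299),54),('t',b,(221,320),54),('t',a,(207,125),54),('t',a,(222,136),54),('t',a,(245,108),54),('ram',a,(249,190),46),('ram',b,(258,200),46)]: print(n,ray(c,*p,z).round())
E
```

```text
(528, 594, 3) (598, 532, 3)
coast [528. 287.   5.]
coast [522. 274.   5.]
t [ 558. -249.   54.]
t [ 567. -327.   54.]
t [ 410. -321.   54.]
t [ 575. -314.   54.]
t [ 564. -237.   54.]
t [ 416. -312.   54.]
ram [626.   4.  46.]
ram [623.  -7.  46.]
```

View pics/crA.png

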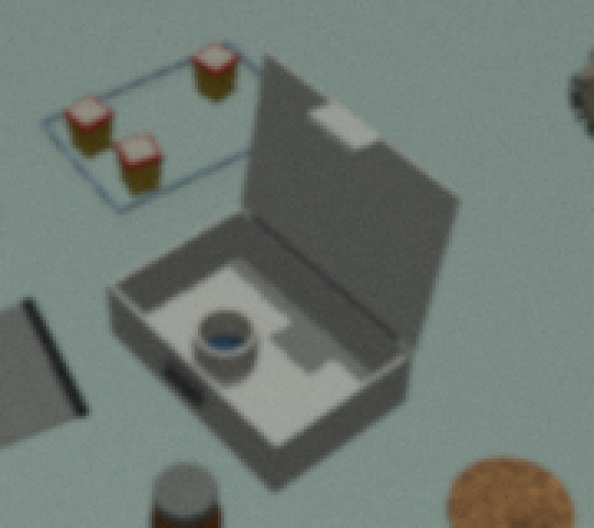

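View pics/crB.png

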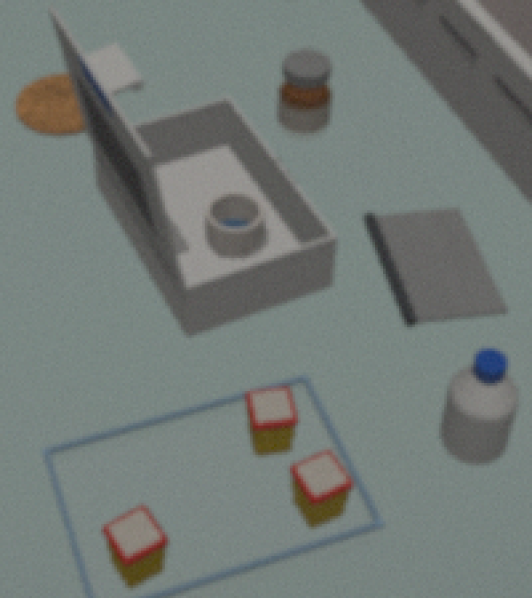

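Three tubs only. I'll compute the bin pose, coaster and ramekin properly, then look from closer.

```bash
python3 - <<'E'
from h import *
a=cap('scene');b=cap('side')
f=lambda p:(180+p[0]/3.3,90+p[1]/3.3)
g=lambda p:(170+p[0]/2.66,120+p[1]/2.66)
for n,c,k,ps in[('A',a,f,[(245,210),(408,352),(110,290),(277,446)]),('B',b,g,[(334,238),(228,98),(187,290)])]:
    print(n,[ray(c,*k(p),70)[:2].round() for p in ps])
def tri(p,q):
    L=[]
    for c,u in((a,p),(b,q)):
        P=c['K']@np.c_[c['Rm'],c['t']]; L.append(P)
    X=cv2.triangulatePoints(L[0],L[1],np.array(p,float).reshape(2,1),np.array(q,float).reshape(2,1)); return (X[:3]/X[3]).ravel().round(1)
for p,q in(((90,110),(272+50,475)),((140,147),(272,406)),((215,56),(136,534)),((225,330),(235,210))): print(tri(f(p),g(q)))
for c in(a,b):
    h=cv2.cvtColor(c['img'],cv2.COLOR_RGB2HSV); m=((h[...,0]>5)&(h[...,0]<20)&(h[...,1]>100)).astype(np.uint8)
    for k in cv2.findContours(m,0,1)[0]:
        if cv2.contourArea(k)>200:
            e=cv2.fitEllipse(cv2.convexHull(k)); print('cork',np.round(e[0]),np.round(e[1]),ray(c,*e[0],5).round())
E
```

```text
A [array([535., -93.]), array([523., 135.]), array([697., -82.]), array([679., 148.])]
B [array([689., -97.]), array([675., 139.]), array([ 534., -109.])]
[ 569.1 -324.6   51. ]
[ 558.7 -245.4   51.5]
[ 410.  -320.    50.3]
[6.263e+02 1.000e-01 4.240e+01]
cork [502. 335.] [ 63. 111.] [377. 720.   5.]
cork [334. 245.] [30. 37.] [528. 284.   5.]
cork [14. 83.] [13. 60.] [ 1037. -1029.     5.]
cork [159.  37.] [17. 38.] [  401. -1000.     5.]
cork [190. 159.] [21. 26.] [512. 276.   5.]
cork [111.  94.] [ 34. 100.] [350. 747.   5.]
cork [ 161. -125.] [ 22. 512.] [1539. 4899.    5.]
```

```bash
cat >> h.py <<'E'
def go(x,y,z,hd=None,tilt=None):
    """print tool-frame shift (m) and turn (deg) to reach world x,y,z (mm), tool-down heading hd (rad, of tool x)"""
    r=rot(); p=np.array(ctrl.sense()['eef_pos'])
    off=r.inv().apply(np.array([x,y,z])-p)/1000
    if hd is None: ang=np.zeros(3)
    else:
        c,s=np.cos(hd),np.sin(hd)
        T=R.from_matrix(np.array([[c,s,0],[s,-c,0],[0,0,-1]]))
        if tilt is not None: T=R.from_rotvec(tilt)*T
        ang=(r.inv()*T).as_rotvec(degrees=True)
    print('offset',off.round(4).tolist(),'angular',ang.round(1).tolist(),'rows',int(np.ceil(np.linalg.norm(off)/.0625)))
E
python3 -c "
from h import *
go(560,260,330,3.2)"
```

```text
offset [-0.4192, -0.0717, -0.0878] angular [-0.0, -0.0, -25.7] rows 7
```

move_arm(
  motion=[
    {"offset": [-0.419,-0.072,-0.088],"angular": [0,0,-25.7],"jaw": 0.085},
    {"offset": [-0.419,-0.072,-0.088],"angular": [0,0,-25.7],"jaw": 0.085},
    {"offset": [-0.419,-0.072,-0.088],"angular": [0,0,-25.7],"jaw": 0.085},
    {"offset": [-0.419,-0.072,-0.088],"angular": [0,0,-25.7],"jaw": 0.085},
    {"offset": [-0.419,-0.072,-0.088],"angular": [0,0,-25.7],"jaw": 0.085},
  ],
)

```text
time_s: 0.98
eef_pos: [449.8, 328.6, 303.5]
ee_rot: [0.0, -0.029, 1.0, 0.0]
force: [0.6, 1.3, -0.6]
grip_width: 0.991
```

```bash
python3 -c "
from h import *
print(ctrl.sense()['eef_pos'])
go(615,60,330,3.2)"
```

```text
[449.76378336 328.64135692 303.52848013]
offset [-0.1492, -0.2779, -0.0265] angular [0.0, 0.0, 0.0] rows 6
```

move_arm(
  motion=[
    {"offset": [-0.12,-0.06,-0.03],"angular": [0,0,0],"jaw": 0.085},
    {"offset": [-0.15,-0.12,-0.03],"angular": [0,0,0],"jaw": 0.085},
    {"offset": [-0.15,-0.29,-0.03],"angular": [0,0,0],"jaw": 0.085},
    {"offset": [-0.15,-0.29,-0.03],"angular": [0,0,0],"jaw": 0.085},
    {"offset": [-0.15,-0.29,-0.03],"angular": [0,0,0],"jaw": 0.085},
  ],
)

```text
time_s: 1.6
eef_pos: [604.6, 83.8, 331.6]
ee_rot: [-0.0, -0.029, 1.0, 0.0]
force: [0.2, 0.7, -0.6]
grip_width: 0.994
```

```bash
python3 - <<'E'
from h import *
w=cap('wrist'); save('w1',cv2.resize(w['img'],(640,480)))
print(ctrl.sense()['eef_pos'],-w['Rm'].T@w['t'],proj(w,(626,0,46))*1.25)
E
```

```text
[606.33676101  76.64038644 331.21314014] [535.19625965  80.19943346 463.94684899] [245.82380814 215.93294313]
```

View pics/w1.png

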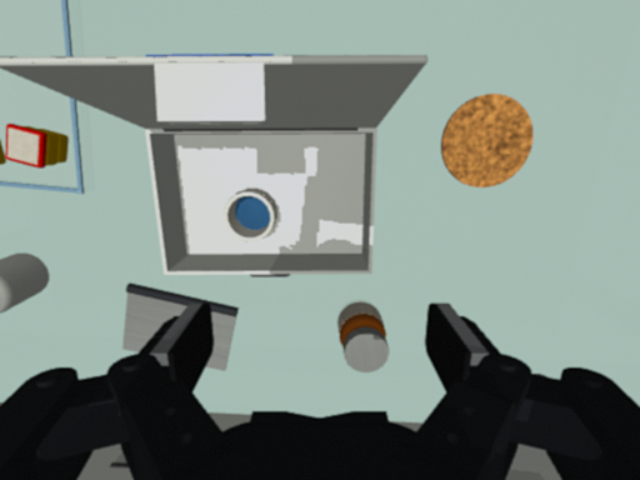

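The wrist view shows the bin rim corners (162,272), (370,272), (150,130), (376,130), the ramekin rim centred at (252,213) and the coaster at (488,140).

```bash
python3 - <<'E'
from h import *
w=cap('wrist')
r=lambda u,v,z:ray(w,u/1.25,v/1.25,z)[:2].round(1)
print([r(*p,70) for p in((162,272),(370,272),(150,130),(376,130))],'ram',r(252,213,46))
h=cv2.cvtColor(w['img'],cv2.COLOR_RGB2HSV)
m=((h[...,0]>5)&(h[...,0]<22)&(h[...,1]>100)).astype(np.uint8)
for k in cv2.findContours(m,0,1)[0]:
    if cv2.contourArea(k)>1500: e=cv2.fitEllipse(k); print('cork',e,ray(w,*e[0],5).round(1))
m=((h[...,0]>95)&(h[...,0]<125)&(h[...,1]>110)).astype(np.uint8)
for k in cv2.findContours(m,0,1)[0]:
    if cv2.contourArea(k)>300: e=cv2.fitEllipse(k); print('blue',e,ray(w,*e[0],10).round(1))
go(626,0,150,3.2)
E
```

```text
[array([ 693.2, -100.5]), array([680.5, 139.7]), array([ 536.3, -102.2]), array([524.3, 131.7])] ram [623.3  -0.8]
cork ((395.014404296875, 110.15421295166016), (67.71796417236328, 77.88468933105469), 40.76190948486328) [523.7 284.6   5. ]
blue ((206.68252563476562, 169.73289489746094), (23.187213897705078, 28.5435733795166), 128.29417419433594) [629.3   0.8  10. ]
offset [-0.0163, -0.0809, 0.1811] angular [-0.1, -0.0, -0.4] rows 4
```

move_arm(
  motion=[
    {"offset": [-0.018,-0.079,0.0],"angular": [0,0,0],"jaw": 0.085},
    {"offset": [-0.018,-0.079,0.05],"angular": [0,0,0],"jaw": 0.085},
    {"offset": [-0.018,-0.079,0.11],"angular": [0,0,0],"jaw": 0.085},
    {"offset": [-0.018,-0.079,0.17],"angular": [0,0,0],"jaw": 0.085},
    {"offset": [-0.018,-0.079,0.19],"angular": [0,0,0],"jaw": 0.085},
  ],
)

```text
time_s: 2.33
eef_pos: [625.2, 8.6, 137.5]
ee_rot: [-0.003, -0.029, 1.0, 0.001]
force: [0.3, -0.1, 1.4]
grip_width: 0.995
```

```bash
python3 - <<'E'
from h import *
w=cap('wrist'); save('w2',w['img'][:,:])
h=cv2.cvtColor(w['img'],cv2.COLOR_RGB2HSV)
m=((h[...,0]>95)&(h[...,0]<125)&(h[...,1]>110)).astype(np.uint8)
for k in cv2.findContours(m,0,1)[0]:
    if cv2.contourArea(k)>300: e=cv2.fitEllipse(k); print('blue',e,ray(w,*e[0],10).round(1))
print(ctrl.sense()['eef_pos'])
go(626,0,24,3.2)
E
```

```text
blue ((247.64080810546875, 194.48204040527344), (41.2596549987793, 50.11737060546875), 95.16533660888672) [629.3   2.8  10. ]
[624.99643273   8.59937422 136.44400006]
offset [-0.0013, -0.0088, 0.1124] angular [0.1, -0.4, 0.0] rows 2
```

View pics/w2.png

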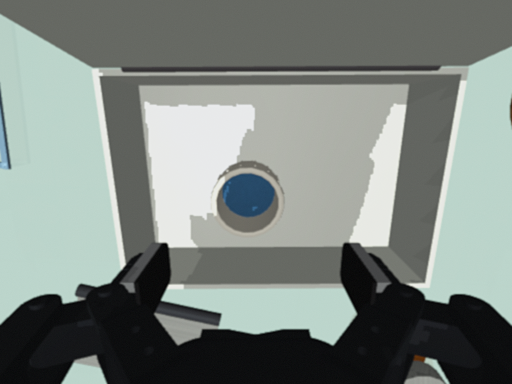

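Rim centred at (248,202), consistent with about (627, 2). I'll descend.

move_arm(
  motion=[
    {"offset": [-0.002,-0.007,0.05],"angular": [0,0,0],"jaw": 0.085},
    {"offset": [-0.002,-0.007,0.09],"angular": [0,0,0],"jaw": 0.085},
    {"offset": [-0.002,-0.007,0.109],"angular": [0,0,0],"jaw": 0.085},
    {"offset": [-0.002,-0.007,0.109],"angular": [0,0,0],"jaw": 0.085},
    {"offset": [-0.002,-0.007,0.109],"angular": [0,0,0],"jaw": 0.085},
  ],
)

```text
time_s: 3.0
eef_pos: [630.4, 1.0, 34.5]
ee_rot: [0.002, -0.029, 1.0, -0.0]
force: [-0.2, -0.4, -0.3]
grip_width: 0.99
```

move_arm(
  motion=[
    {"offset": [0,0,0],"angular": [0,0,0],"jaw": 0.045},
    {"offset": [0,0,0],"angular": [0,0,0],"jaw": 0.045},
    {"offset": [0,0,0],"angular": [0,0,0],"jaw": 0.045},
    {"offset": [0,0,0],"angular": [0,0,0],"jaw": 0.045},
    {"offset": [0,0,0],"angular": [0,0,0],"jaw": 0.045},
  ],
  squeeze=40,
)

```text
time_s: 3.62
eef_pos: [630.0, 1.0, 34.2]
ee_rot: [0.001, -0.029, 1.0, -0.0]
force: [-1.6, 1.7, 7.1]
grip_width: 0.689
```

move_arm(
  motion=[
    {"offset": [0,0,0],"angular": [0,0,0],"jaw": 0.045},
    {"offset": [0,0,-0.04],"angular": [0,0,0],"jaw": 0.045},
    {"offset": [0,0,-0.1],"angular": [0,0,0],"jaw": 0.045},
    {"offset": [0,0,-0.12],"angular": [0,0,0],"jaw": 0.045},
    {"offset": [0,0,-0.12],"angular": [0,0,0],"jaw": 0.045},
  ],
)

```text
time_s: 4.25
eef_pos: [629.9, 1.0, 154.2]
ee_rot: [0.002, -0.029, 1.0, -0.0]
force: [-0.7, 0.1, -2.1]
grip_width: 0.69
```

```bash
python3 - <<'E'
from h import *
print(ctrl.sense()['eef_pos'],rot().as_matrix().round(3))
go(600,200,150,3.2)
E
```

```text
[629.88688236   0.95975429 154.23915794] [[-0.998 -0.059  0.003]
 [-0.059  0.998 -0.001]
 [-0.003 -0.001 -1.   ]]
offset [0.0182, 0.2005, 0.004] angular [-0.0, 0.2, 0.0] rows 4
```

move_arm(
  motion=[
    {"offset": [0.0,0.06,0.0],"angular": [0,0,0],"jaw": 0.045},
    {"offset": [0.0,0.12,0.0],"angular": [0,0,0],"jaw": 0.045},
    {"offset": [0.0,0.18,0.0],"angular": [0,0,0],"jaw": 0.045},
    {"offset": [0.04,0.225,0.0],"angular": [0,0,0],"jaw": 0.045},
    {"offset": [0.06,0.28,0.0],"angular": [0,0,0],"jaw": 0.045},
  ],
)

```text
time_s: 4.88
eef_pos: [550.7, 278.0, 150.6]
ee_rot: [-0.002, -0.029, 1.0, -0.0]
force: [1.5, -0.6, -1.8]
grip_width: 0.687
```

```bash
python3 - <<'E'
from h import *
print(ctrl.sense()['eef_pos'])
go(528,284,36,3.2)
E
```

```text
[550.73718298 278.01027172 150.62578616]
offset [0.0219, 0.0074, 0.1147] angular [-0.0, -0.2, 0.0] rows 2
```

move_arm(
  motion=[
    {"offset": [0.022,0.007,0.03],"angular": [0,0,0],"jaw": 0.045},
    {"offset": [0.022,0.007,0.07],"angular": [0,0,0],"jaw": 0.045},
    {"offset": [0.022,0.007,0.095],"angular": [0,0,0],"jaw": 0.045},
    {"offset": [0.022,0.007,0.1],"angular": [0,0,0],"jaw": 0.045},
    {"offset": [0.022,0.007,0.1],"angular": [0,0,0],"jaw": 0.045},
  ],
)

```text
time_s: 5.5
eef_pos: [530.6, 282.6, 52.4]
ee_rot: [-0.0, -0.029, 1.0, -0.0]
force: [0.1, 0.1, -0.3]
grip_width: 0.687
```

```bash
python3 - <<'E'
from h import *
s=ctrl.sense();print(s['eef_pos'],s['force'])
go(528,284,36,3.2)
w=cap('wrist')
save('w3',w['img'])
E
```

```text
[530.6067657  282.64173206  52.43605842] [ 0.0871904   0.1198461  -0.33690501]
offset [0.0025, 0.0015, 0.0164] angular [-0.0, -0.0, 0.0] rows 1
```

View pics/w3.png

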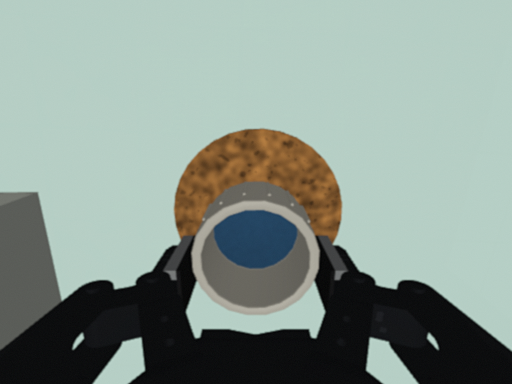

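Coaster disc spans columns 175–342 and its widest row is about 207; ramekin rim centre is at (256,257).

```bash
python3 - <<'E'
from h import *
w=cap('wrist')
print(ray(w,258,207,5),ray(w,258,128,5),ray(w,256,257,64))
go(526,284,36,3.2)
E
```

```text
[521.34881428 284.77050887   5.        ] [470.94221929 281.70716667   5.        ] [526.21593654 283.50849416  64.        ]
offset [0.0051, 0.0015, 0.0175] angular [0.0, 0.1, 0.0] rows 1
```

move_arm(
  motion=[
    {"offset": [0.002,0.001,0.008],"angular": [0,0,0],"jaw": 0.045},
    {"offset": [0.002,0.001,0.014],"angular": [0,0,0],"jaw": 0.045},
    {"offset": [0.002,0.001,0.017],"angular": [0,0,0],"jaw": 0.045},
    {"offset": [0.002,0.001,0.018],"angular": [0,0,0],"jaw": 0.045},
    {"offset": [0.002,0.001,0.018],"angular": [0,0,0],"jaw": 0.045},
  ],
)

```text
time_s: 6.22
eef_pos: [528.4, 283.6, 35.3]
ee_rot: [-0.0, -0.029, 1.0, -0.0]
force: [-3.7, -1.2, 7.1]
grip_width: 0.687
```

move_arm(
  motion=[
    {"offset": [0,0,0],"angular": [0,0,0],"jaw": 0.045},
    {"offset": [0,0,0],"angular": [0,0,0],"jaw": 0.07},
    {"offset": [0,0,0],"angular": [0,0,0],"jaw": 0.085},
    {"offset": [0,0,0],"angular": [0,0,0],"jaw": 0.085},
    {"offset": [0,0,0],"angular": [0,0,0],"jaw": 0.085},
  ],
)

```text
time_s: 6.85
eef_pos: [528.6, 283.6, 34.5]
ee_rot: [-0.0, -0.029, 1.0, -0.0]
force: [-0.3, -0.4, -0.2]
grip_width: 1.001
```

move_arm(
  motion=[
    {"offset": [0,0,-0.03],"angular": [0,0,0],"jaw": 0.085},
    {"offset": [0,0,-0.08],"angular": [0,0,0],"jaw": 0.085},
    {"offset": [0,0,-0.14],"angular": [0,0,0],"jaw": 0.085},
    {"offset": [0,0,-0.2],"angular": [0,0,0],"jaw": 0.085},
    {"offset": [0,0,-0.25],"angular": [0,0,0],"jaw": 0.085},
  ],
)

```text
time_s: 7.48
eef_pos: [528.5, 283.6, 287.2]
ee_rot: [0.001, -0.029, 1.0, 0.0]
force: [-0.1, 1.0, -0.3]
grip_width: 0.992
```

```bash
python3 - <<'E'
from h import *
s=ctrl.sense();print(s['eef_pos'],s['force'])
w=cap('wrist')
h=cv2.cvtColor(w['img'],cv2.COLOR_RGB2HSV)
m=((h[...,0]>95)&(h[...,0]<125)&(h[...,1]>110)).astype(np.uint8)
for k in cv2.findContours(m,0,1)[0]:
    if cv2.contourArea(k)>300: e=cv2.fitEllipse(k); print('blue',e,ray(w,*e[0],10).round(1))
m=((h[...,0]>5)&(h[...,0]<22)&(h[...,1]>100)).astype(np.uint8)
for k in cv2.findContours(m,0,1)[0]:
    if cv2.contourArea(k)>800: e=cv2.fitEllipse(cv2.convexHull(k)); print('cork',e,ray(w,*e[0],5).round(1))
go(620,250,320,3.2)
b=cap('side')
go(620,-150,330,3.2);
B=cv2.resize(b['img'][130:350,170:370],None,fx=2.66,fy=2.66,interpolation=3)
save('b2',np.hstack([B[:400],w['img'][:400,100:] if 0 else cv2.resize(w['img'],(266,400))]))
E
```

```text
[528.47721004 283.55640652 287.23153213] [-0.06718258  1.0418025  -0.2968348 ]
blue ((255.01873779296875, 161.05758666992188), (29.368284225463867, 32.518070220947266), 90.54037475585938) [526.8 284.3  10. ]
cork ((255.39527893066406, 158.3710479736328), (74.63968658447266, 74.88737487792969), 168.34768676757812) [523.7 284.7   5. ]
offset [-0.0883, -0.0392, -0.025] angular [0.2, 0.7, 0.0] rows 2
offset [-0.0648, -0.4386, -0.0398] angular [0.1, 0.6, 0.0] rows 8
```

View pics/b2.png

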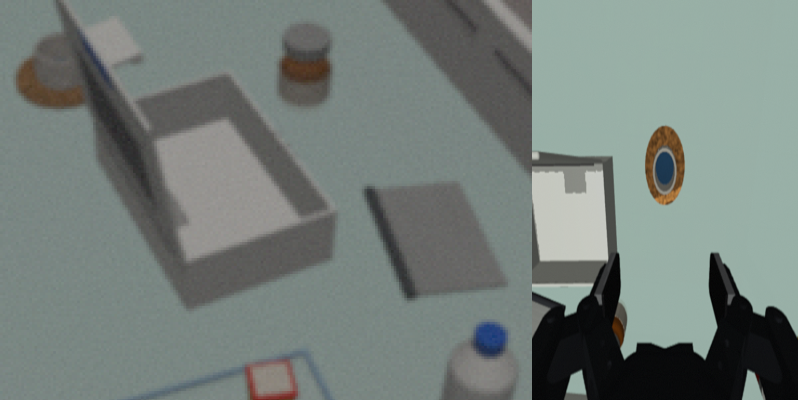

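Ramekin stands on the coaster (3 mm off centre). On to the tubs.

move_arm(
  motion=[
    {"offset": [-0.06,0.0,-0.02],"angular": [0,0,0],"jaw": 0.085},
    {"offset": [-0.11,-0.04,-0.04],"angular": [0,0,0],"jaw": 0.085},
    {"offset": [-0.11,-0.1,-0.04],"angular": [0,0,0],"jaw": 0.085},
    {"offset": [-0.11,-0.16,-0.04],"angular": [0,0,0],"jaw": 0.085},
    {"offset": [-0.11,-0.22,-0.04],"angular": [0,0,0],"jaw": 0.085},
  ],
)

```text
time_s: 8.2
eef_pos: [651.2, 68.5, 323.6]
ee_rot: [-0.001, -0.029, 1.0, 0.0]
force: [-0.3, 0.7, 0.6]
grip_width: 0.995
```

move_arm(
  motion=[
    {"offset": [0.0,-0.06,0],"angular": [0,0,0],"jaw": 0.085},
    {"offset": [0.0,-0.12,0],"angular": [0,0,0],"jaw": 0.085},
    {"offset": [0.0,-0.18,0],"angular": [0,0,0],"jaw": 0.085},
    {"offset": [0.03,-0.24,0.0],"angular": [0,0,0],"jaw": 0.085},
    {"offset": [0.06,-0.3,0.0],"angular": [0,0,0],"jaw": 0.085},
  ],
)

```text
time_s: 8.82
eef_pos: [611.8, -225.9, 323.4]
ee_rot: [-0.001, -0.029, 1.0, 0.0]
force: [0.0, -1.1, -0.2]
grip_width: 1.0
```

```bash
python3 - <<'E'
from h import *
print(ctrl.sense()['eef_pos'],ctrl.sense()['joints'])
go(520,-285,300,3.2)
E
```

```text
[ 611.76698864 -225.94055174  323.40579221] [-5.33086830e-01  5.85742410e-01  8.85577858e-01  2.82997281e-05
  1.67165824e+00 -2.16267357e+00]
offset [0.0951, -0.0536, 0.0235] angular [0.0, -0.1, 0.0] rows 2
```

move_arm(
  motion=[
    {"offset": [0.04,-0.03,0.0],"angular": [0,0,0],"jaw": 0.085},
    {"offset": [0.095,-0.054,0.02],"angular": [0,0,0],"jaw": 0.085},
    {"offset": [0.095,-0.054,0.02],"angular": [0,0,0],"jaw": 0.085},
    {"offset": [0.095,-0.054,0.02],"angular": [0,0,0],"jaw": 0.085},
  ],
)

```text
time_s: 9.32
eef_pos: [521.4, -283.7, 304.9]
ee_rot: [0.0, -0.029, 1.0, -0.0]
force: [0.1, -0.5, 0.4]
grip_width: 0.992
```

```bash
cat >> h.py <<'E'
def lids(c,z,draw=None):
    out=[]
    for k in cv2.findContours(red(c['img']),cv2.RETR_CCOMP,cv2.CHAIN_APPROX_NONE)[0:1][0]:
        if cv2.contourArea(k)<200: continue
        w=np.array([ray(c,u,v,z)[:2] for u,v in cv2.convexHull(k)[:,0]],np.float32)
        (x,y),s,a=cv2.minAreaRect(w); out.append((round(float(x),1),round(float(y),1),np.round(s,1).tolist(),round(float(a),1)))
    return out
E
python3 - <<'E'
from h import *
w=cap('wrist'); save('w4',w['img']); print(ctrl.sense()['eef_pos'])
for l in lids(w,54): print(l)
E
```

```text
[ 521.93944904 -283.39884455  305.08839126]
(569.5, -320.5, [38.9, 38.2], 5.7)
(570.9, -320.7, [35.6, 35.5], 5.6)
(559.5, -241.6, [38.7, 38.7], 78.3)
(560.8, -241.2, [35.6, 35.6], 78.0)
(411.0, -315.3, [38.6, 38.5], 10.7)
(410.7, -315.6, [35.0, 35.0], 10.6)
```

View pics/w4.png

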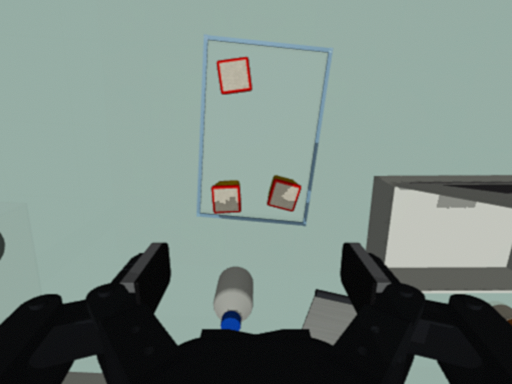

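The wrist view shows the three lids at (235,75), (227,198), (284,193), giving positions to a few mm. The bottle is at (233,290).

```bash
python3 - <<'E'
from h import *
w=cap('wrist'); print('bottle',ray(w,234,280,70).round(), ray(w,230,320,110).round())
go(560,-241.5,120,np.radians(168))
E
```

```text
bottle [ 687. -304.   70.] [ 723. -305.  110.]
offset [-0.0401, 0.0396, 0.1851] angular [-0.0, 0.1, 15.4] rows 4
```

move_arm(
  motion=[
    {"offset": [-0.02,0.02,0.05],"angular": [0,0,8],"jaw": 0.066},
    {"offset": [-0.04,0.04,0.11],"angular": [0,0,15.4],"jaw": 0.066},
    {"offset": [-0.04,0.04,0.17],"angular": [0,0,15.4],"jaw": 0.066},
    {"offset": [-0.04,0.04,0.185],"angular": [0,0,15.4],"jaw": 0.066},
    {"offset": [-0.04,0.04,0.185],"angular": [0,0,15.4],"jaw": 0.066},
  ],
)

```text
time_s: 10.05
eef_pos: [559.3, -241.6, 120.5]
ee_rot: [0.0, 0.105, 0.995, -0.0]
force: [0.1, -0.7, 0.9]
grip_width: 0.776
```

```bash
python3 - <<'E'
from h import *
w=cap('wrist'); s=ctrl.sense(); print(s['eef_pos'],s['grip_width'])
for l in lids(w,54): print(l)
go(561,-242,40,np.radians(168))
E
```

```text
[ 559.72784001 -242.04693797  121.81508556] 0.7719501204659314
(568.8, -319.6, [37.9, 39.9], 5.6)
(559.4, -241.2, [38.6, 38.3], 78.0)
(560.8, -241.5, [34.1, 33.9], 77.9)
(414.9, -313.7, [32.6, 39.5], 10.9)
offset [-0.001, 0.0004, 0.0818] angular [-0.1, 0.2, -0.0] rows 2
```

Aligned. Descend, grip, lift.

move_arm(
  motion=[
    {"offset": [0,0,0.04],"angular": [0,0,0],"jaw": 0.066},
    {"offset": [0,0,0.075],"angular": [0,0,0],"jaw": 0.066},
    {"offset": [0,0,0.08],"angular": [0,0,0],"jaw": 0.066},
    {"offset": [0,0,0.08],"angular": [0,0,0],"jaw": 0.066},
    {"offset": [0,0,0.08],"angular": [0,0,0],"jaw": 0.03},
  ],
  squeeze=40,
)

```text
time_s: 10.72
eef_pos: [559.5, -242.0, 41.7]
ee_rot: [0.002, 0.105, 0.994, -0.001]
force: [-0.2, -0.7, -0.0]
grip_width: 0.574
```

move_arm(
  motion=[
    {"offset": [0,0,0],"angular": [0,0,0],"jaw": 0.03},
    {"offset": [0,0,0],"angular": [0,0,0],"jaw": 0.03},
    {"offset": [0,0,0],"angular": [0,0,0],"jaw": 0.03},
    {"offset": [0,0,-0.04],"angular": [0,0,0],"jaw": 0.03},
    {"offset": [0,0,-0.1],"angular": [0,0,0],"jaw": 0.03},
  ],
)

```text
time_s: 11.35
eef_pos: [557.9, -240.9, 140.1]
ee_rot: [-0.001, 0.105, 0.994, 0.001]
force: [1.2, -0.3, -0.6]
grip_width: 0.464
```

```bash
python3 - <<'E'
from h import *
s=ctrl.sense(); print(s['eef_pos'],s['grip_width'])
go(642,-241,170,3.19)
go(642,-41,170,3.19)
E
```

```text
[ 557.88248563 -240.94301825  140.082294  ] 0.4640334326310353
offset [-0.0822, 0.0175, -0.0301] angular [0.1, -0.1, -14.8] rows 2
offset [-0.0405, 0.2131, -0.0298] angular [0.1, -0.1, -14.8] rows 4
```

move_arm(
  motion=[
    {"offset": [-0.04,0.01,-0.03],"angular": [0,0,-7],"jaw": 0.03},
    {"offset": [-0.08,0.04,-0.03],"angular": [0,0,-14.8],"jaw": 0.03},
    {"offset": [-0.068,0.09,-0.03],"angular": [0,0,-14.8],"jaw": 0.03},
    {"offset": [-0.055,0.15,-0.03],"angular": [0,0,-14.8],"jaw": 0.03},
    {"offset": [-0.041,0.213,-0.03],"angular": [0,0,-14.8],"jaw": 0.03},
  ],
)

```text
time_s: 11.98
eef_pos: [642.9, -41.9, 170.2]
ee_rot: [0.0, -0.024, 1.0, -0.0]
force: [0.8, 0.5, -0.0]
grip_width: 0.462
```

```bash
python3 - <<'E'
from h import *
s=ctrl.sense(); print(s['eef_pos'],s['grip_width'])
w=cap('wrist'); save('w5',w['img']);go(642,-41,48,3.19)
for p in [(80,-120),(80,120),(-80,-120)]:
    c,s=np.cos(.05),np.sin(.05); print(proj(w,(608.6+c*p[0]-s*p[1],17.2+s*p[0]+c*p[1],70)).round())
E
```

```text
[642.93274413 -41.85391473 170.19971955] 0.46200932044687765
offset [0.001, -0.0073, 0.1224] angular [0.2, 0.0, 0.3] rows 2
[187. 251.]
[459. 250.]
[173.  52.]
```

View pics/w5.png

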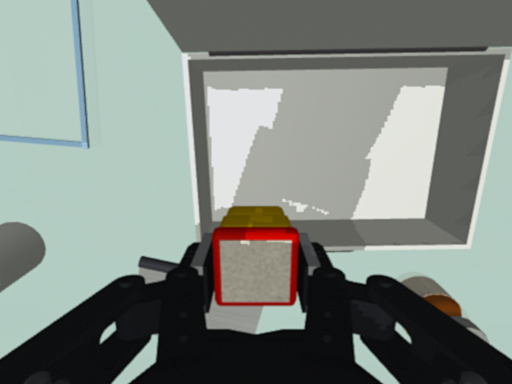

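Tub is held squarely with red lid up. Rim corners appear at about (200,251), (472,247), (184,52), roughly 12 px off prediction, so I'll re-check now that the arm has settled.

```bash
python3 - <<'E'
from h import *
for i in range(2):
    w=cap('wrist'); s=ctrl.sense(); print(s['eef_pos'],np.abs(s['dq']).max(),-w['Rm'].T@w['t'])
g=cv2.cvtColor(w['img'],cv2.COLOR_RGB2GRAY).astype(int)
save('w6',w['img'])
# outer rim edges: rows/cols profiles
for v in (100,140,180): print('row',v,np.where(np.abs(np.diff(g[v]))>25)[0])
for u in (210,360,430): print('col',u,np.where(np.abs(np.diff(g[:,u]))>25)[0])
for p in [(80,-120),(80,120),(-80,-120),(-80,120)]:
    c,s=np.cos(.05),np.sin(.05); print(proj(w,(608.6+c*p[0]-s*p[1],17.2+s*p[0]+c*p[1],70)).round())
go(642,-41,48,3.19)
E
```

```text
[642.85723431 -37.62188909 170.55561758] 0.09457094855711061 [573.03588493 -37.6101253  302.77876172]
[643.062814   -40.70415896 170.45348641] 0.07017422741450242 [573.3051262  -41.00791515 302.86397162]
row 100 [ 78  79  80  81 184 185 186 200 202 393 394 437 438 488 489 490]
row 140 [ 81  82  83  84 187 188 189 202 203 206 251 431 432 480 481 482]
row 180 [190 191 204 205 208 238 364 365 424 425 426 472 473]
col 210 [ 54  55  58  70  88 220 328 329]
col 360 [ 53  54  56  57  68  69 218 219 245 246 281 282 283 338 339 364 365 366]
col 430 [ 52  53  55  56  68  86 244 245 281 282 294 295]
[182. 250.]
[453. 251.]
[168.  52.]
[495.  53.]
offset [0.0012, -0.0002, 0.1225] angular [-0.0, 0.0, 0.2] rows 2
```

```bash
python3 - <<'E'
from h import *
w=cap('wrist'); s=ctrl.sense(); print(s['eef_pos'],np.abs(s['dq']).max())
g=cv2.cvtColor(w['img'],cv2.COLOR_RGB2GRAY).astype(int)
for v in (70,100,140,180):
    e=np.where(np.abs(np.diff(g[v]))>25)[0]; l=e[(e>160)&(e<225)]; r=e[e>460]
    print(v,l,ray(w,l[0],v,70)[:2].round(1),r,ray(w,r[-1],v,70)[:2].round(1) if len(r) else '')
for u in (330,360,430):
    e=np.where(np.abs(np.diff(g[:,u]))>25)[0]; e=e[e<275]; f=e[(e>235)&(e<255)]; print(u,e,ray(w,u,f[-1] if len(f) else 246,70)[:2].round(1))
E
```

```text
[643.16176953 -42.716433   170.29791014] 0.046632510491611
70 [186 187 188] [546.6 -96.4] [499 500] [534.5 136.6]
100 [188 189 190 203 206 207] [567.8 -95.2] [493 494] [555.7 138.1]
140 [191 192 205 206 209] [597.8 -93.2] [485 486] [585.7 140.2]
180 [194 195 207 208 211] [630.2 -91. ] [476 477 478] [618.1 142.5]
330 [ 53  54  56  57  68  69 219 246 249 250 251 252 260 261 262] [689.5  28.8]
360 [ 52  53  56  68 218 219 245] [681.4  54.3]
430 [ 51  52  55  67  68  85  86 244 245] [678.2 115.8]
```

```bash
python3 - <<'E'
from h import *
go(638,-34,43,3.2)
E
```

```text
offset [0.0048, 0.009, 0.1273] angular [-0.0, 0.0, -0.5] rows 3
```

move_arm(
  motion=[
    {"offset": [0.005,0.008,0.04],"angular": [0,0,-0.5],"jaw": 0.03},
    {"offset": [0.005,0.008,0.08],"angular": [0,0,-0.5],"jaw": 0.03},
    {"offset": [0.005,0.008,0.11],"angular": [0,0,-0.5],"jaw": 0.03},
    {"offset": [0.005,0.008,0.125],"angular": [0,0,-0.5],"jaw": 0.03},
    {"offset": [0.005,0.008,0.127],"angular": [0,0,-0.5],"jaw": 0.03},
  ],
)

```text
time_s: 12.8
eef_pos: [637.8, -36.8, 42.5]
ee_rot: [-0.0, -0.028, 1.0, -0.0]
force: [-0.9, 0.4, -0.5]
grip_width: 0.458
```

move_arm(
  motion=[
    {"offset": [0,0,0],"angular": [0,0,0],"jaw": 0.03},
    {"offset": [0,0,0.001],"angular": [0,0,0],"jaw": 0.03},
    {"offset": [0,0,0.001],"angular": [0,0,0],"jaw": 0.065},
    {"offset": [0,0,0.001],"angular": [0,0,0],"jaw": 0.065},
    {"offset": [0,0,0.001],"angular": [0,0,0],"jaw": 0.065},
  ],
)

```text
time_s: 13.42
eef_pos: [637.8, -35.8, 41.7]
ee_rot: [0.0, -0.029, 1.0, -0.0]
force: [-0.8, 0.3, -0.2]
grip_width: 0.761
```

move_arm(
  motion=[
    {"offset": [0,0,-0.03],"angular": [0,0,0],"jaw": 0.065},
    {"offset": [0,0,-0.08],"angular": [0,0,0],"jaw": 0.065},
    {"offset": [0,0,-0.14],"angular": [0,0,0],"jaw": 0.065},
    {"offset": [0,0,-0.2],"angular": [0,0,0],"jaw": 0.066},
    {"offset": [0,0,-0.2],"angular": [0,0,0],"jaw": 0.066},
  ],
)

```text
time_s: 14.05
eef_pos: [639.1, -36.1, 247.0]
ee_rot: [0.005, -0.029, 1.0, -0.001]
force: [0.0, 0.7, -0.5]
grip_width: 0.773
```

```bash
python3 - <<'E'
from h import *
w=cap('wrist'); s=ctrl.sense(); print(s['eef_pos'],s['grip_width'])
for l in lids(w,54): print(l)
go(570,-320,200,np.radians(185.7))
E
```

```text
[638.17434526 -35.93387358 243.51168633] 0.7732854518579253
(638.3, -34.6, [38.4, 37.7], 3.3)
(639.4, -34.8, [33.8, 34.7], 3.3)
(571.2, -302.1, [17.8, 40.6], 79.1)
offset [0.0844, -0.2797, 0.0435] angular [-0.1, 0.2, -2.4] rows 5
```

move_arm(
  motion=[
    {"offset": [0.01,-0.06,0.0],"angular": [0,0,-2.4],"jaw": 0.066},
    {"offset": [0.03,-0.12,0.0],"angular": [0,0,-2.4],"jaw": 0.066},
    {"offset": [0.06,-0.18,0.02],"angular": [0,0,-2.4],"jaw": 0.066},
    {"offset": [0.084,-0.235,0.04],"angular": [0,0,-2.4],"jaw": 0.066},
    {"offset": [0.084,-0.28,0.06],"angular": [0,0,-2.4],"jaw": 0.066},
  ],
)

```text
time_s: 14.72
eef_pos: [568.2, -321.8, 179.9]
ee_rot: [-0.001, -0.049, 0.999, 0.001]
force: [0.8, 0.4, -0.1]
grip_width: 0.774
```

```bash
python3 - <<'E'
from h import *
cap('scene');cap('scene');cap('scene');w=cap('wrist'); s=ctrl.sense(); print(s['eef_pos'],s['grip_width'])
for l in lids(w,54): print(l)
go(570,-320,42,np.radians(185.7))
E
```

```text
[ 569.03885324 -320.34763459  179.45786722] 0.7737072252772194
(569.7, -320.9, [39.0, 38.2], 5.4)
(571.0, -320.8, [34.4, 34.4], 5.4)
(422.4, -314.0, [18.9, 38.7], 8.2)
offset [-0.0013, -0.0001, 0.1375] angular [0.2, -0.1, -0.1] rows 3
```

move_arm(
  motion=[
    {"offset": [-0.001,0,0.06],"angular": [0,0,0],"jaw": 0.066},
    {"offset": [-0.001,0,0.11],"angular": [0,0,0],"jaw": 0.066},
    {"offset": [-0.001,0,0.135],"angular": [0,0,0],"jaw": 0.066},
    {"offset": [-0.001,0,0.138],"angular": [0,0,0],"jaw": 0.066},
    {"offset": [-0.001,0,0.138],"angular": [0,0,0],"jaw": 0.03},
  ],
)

```text
time_s: 15.55
eef_pos: [571.5, -319.7, 44.9]
ee_rot: [0.001, -0.05, 0.999, -0.001]
force: [0.3, -0.6, 0.8]
grip_width: 0.579
```

move_arm(
  motion=[
    {"offset": [0,0,0],"angular": [0,0,0],"jaw": 0.03},
    {"offset": [0,0,0],"angular": [0,0,0],"jaw": 0.03},
    {"offset": [0,0,0],"angular": [0,0,0],"jaw": 0.03},
    {"offset": [0,0,-0.04],"angular": [0,0,0],"jaw": 0.03},
    {"offset": [0,0,-0.1],"angular": [0,0,0],"jaw": 0.03},
  ],
)

```text
time_s: 16.18
eef_pos: [570.0, -319.6, 143.6]
ee_rot: [-0.001, -0.049, 0.999, 0.001]
force: [1.0, -1.1, -0.1]
grip_width: 0.46
```

```bash
python3 - <<'E'
from h import *
s=ctrl.sense(); print(s['eef_pos'],s['grip_width'])
go(635,-200,180,3.2)
go(631,86,180,3.2)
E
```

```text
[ 570.02705836 -319.5507993   143.60215087] 0.45955177284386767
offset [-0.0764, 0.1126, -0.0363] angular [0.1, -0.1, 2.3] rows 3
offset [-0.1006, 0.3976, -0.0357] angular [0.1, -0.1, 2.3] rows 7
```

move_arm(
  motion=[
    {"offset": [-0.04,0.03,-0.036],"angular": [0,0,2.3],"jaw": 0.03},
    {"offset": [-0.076,0.08,-0.036],"angular": [0,0,2.3],"jaw": 0.03},
    {"offset": [-0.082,0.14,-0.036],"angular": [0,0,2.3],"jaw": 0.03},
    {"offset": [-0.086,0.2,-0.036],"angular": [0,0,2.3],"jaw": 0.03},
    {"offset": [-0.09,0.255,-0.036],"angular": [0,0,2.3],"jaw": 0.03},
  ],
)

```text
time_s: 16.8
eef_pos: [634.8, -55.3, 180.1]
ee_rot: [0.0, -0.03, 1.0, -0.0]
force: [-0.1, 0.1, -0.6]
grip_width: 0.458
```

```bash
python3 - <<'E'
from h import *
s=ctrl.sense(); print(s['eef_pos'],s['grip_width'])
go(631,86,180,3.2)
E
```

```text
[634.82019147 -55.31152223 180.05293231] 0.45768665137101805
offset [-0.0045, 0.1413, 0.0] angular [-0.0, 0.0, 0.0] rows 3
```

move_arm(
  motion=[
    {"offset": [-0.004,0.06,0],"angular": [0,0,0],"jaw": 0.03},
    {"offset": [-0.004,0.12,0],"angular": [0,0,0],"jaw": 0.03},
    {"offset": [-0.004,0.141,0],"angular": [0,0,0],"jaw": 0.03},
    {"offset": [-0.004,0.141,0],"angular": [0,0,0],"jaw": 0.03},
    {"offset": [-0.004,0.141,0],"angular": [0,0,0],"jaw": 0.03},
  ],
)

```text
time_s: 17.42
eef_pos: [631.1, 82.1, 179.6]
ee_rot: [0.0, -0.029, 1.0, -0.0]
force: [0.6, -0.1, -1.2]
grip_width: 0.459
```

```bash
python3 - <<'E'
from h import *
for i in range(3): cap('scene')
w=cap('wrist'); s=ctrl.sense(); print(s['eef_pos'],s['grip_width'])
g=cv2.cvtColor(w['img'],cv2.COLOR_RGB2GRAY).astype(int)
for v in (100,140,180):
    e=np.where(np.abs(np.diff(g[v]))>25)[0]; r=e[(e>290)&(e<420)]
    print(v,r,[ray(w,x,v,70)[:2].round(1) for x in r])
go(631,86,46,3.2)
E
```

```text
[631.02647487  82.32593127 179.52601695] 0.46094997837959667
100 [313 314 329 405 406 407 408 409] [array([550.1, 124.2]), array([550.1, 125. ]), array([549.4, 136.9]), array([546. , 197.1]), array([546. , 197.9]), array([545.9, 198.7]), array([545.9, 199.5]), array([545.8, 200.3])]
140 [311 312 326 327] [array([581.3, 126.1]), array([581.3, 126.9]), array([580.7, 138.4]), array([580.6, 139.2])]
180 [309 310 324] [array([615. , 128.1]), array([615. , 128.9]), array([614.3, 140.9])]
offset [-0.0002, 0.0037, 0.1335] angular [-0.0, -0.0, -0.1] rows 3
```

move_arm(
  motion=[
    {"offset": [0,0.001,0.04],"angular": [0,0,0],"jaw": 0.03},
    {"offset": [0,0.001,0.09],"angular": [0,0,0],"jaw": 0.03},
    {"offset": [0,0.001,0.12],"angular": [0,0,0],"jaw": 0.03},
    {"offset": [0,0.001,0.134],"angular": [0,0,0],"jaw": 0.03},
    {"offset": [0,0.001,0.136],"angular": [0,0,0],"jaw": 0.03},
  ],
)

```text
time_s: 18.25
eef_pos: [631.5, 84.0, 44.7]
ee_rot: [0.001, -0.029, 1.0, -0.0]
force: [-6.0, -0.3, 13.7]
grip_width: 0.461
```

move_arm(
  motion=[
    {"offset": [0,0,0],"angular": [0,0,0],"jaw": 0.03},
    {"offset": [0,0,0.001],"angular": [0,0,0],"jaw": 0.03},
    {"offset": [0,0,0.001],"angular": [0,0,0],"jaw": 0.06},
    {"offset": [0,0,0.001],"angular": [0,0,0],"jaw": 0.06},
    {"offset": [0,0,0.001],"angular": [0,0,0],"jaw": 0.06},
  ],
)

```text
time_s: 18.88
eef_pos: [630.8, 84.5, 42.5]
ee_rot: [-0.0, -0.029, 1.0, 0.0]
force: [0.2, 0.5, 0.1]
grip_width: 0.702
```

move_arm(
  motion=[
    {"offset": [0,0,-0.03],"angular": [0,0,0],"jaw": 0.06},
    {"offset": [0,0,-0.08],"angular": [0,0,0],"jaw": 0.06},
    {"offset": [0,0,-0.14],"angular": [0,0,0],"jaw": 0.06},
    {"offset": [0,0,-0.2],"angular": [0,0,0],"jaw": 0.066},
    {"offset": [0,-0.04,-0.25],"angular": [0,0,0],"jaw": 0.066},
  ],
)

```text
time_s: 19.5
eef_pos: [632.9, 47.0, 294.1]
ee_rot: [0.001, -0.031, 1.0, 0.0]
force: [0.3, -0.3, -0.4]
grip_width: 0.773
```

```bash
python3 - <<'E'
from h import *
w=cap('wrist'); s=ctrl.sense(); print(s['eef_pos'],s['grip_width'])
for l in lids(w,54): print(l)
go(600,-200,290,3.33)
go(411,-316,200,3.33)
E
```

```text
[634.53082694  41.06360133 300.65435781] 0.7698208151351854
(638.2, -34.1, [36.9, 38.9], 3.5)
(639.6, -35.1, [34.3, 35.4], 3.5)
(629.0, 84.6, [38.1, 38.3], 3.5)
(629.5, 85.4, [34.2, 34.5], 3.5)
offset [0.0483, -0.2387, 0.011] angular [-0.3, 0.6, -7.5] rows 4
offset [0.2447, -0.3433, 0.0992] angular [-0.3, 0.6, -7.5] rows 7
```

move_arm(
  motion=[
    {"offset": [0.0,-0.06,0.0],"angular": [0,0,0],"jaw": 0.066},
    {"offset": [0.0,-0.12,0.01],"angular": [0,0,0],"jaw": 0.066},
    {"offset": [0.02,-0.18,0.02],"angular": [0,0,0],"jaw": 0.066},
    {"offset": [0.048,-0.235,0.03],"angular": [0,0,0],"jaw": 0.066},
    {"offset": [0.09,-0.275,0.04],"angular": [0,0,-7.4],"jaw": 0.066},
  ],
)

```text
time_s: 20.18
eef_pos: [558.4, -236.4, 250.2]
ee_rot: [-0.0, -0.095, 0.995, 0.0]
force: [0.4, -0.6, -1.4]
grip_width: 0.768
```

```bash
python3 - <<'E'
from h import *
s=ctrl.sense(); print(s['eef_pos'],s['joints'][5])
go(411,-316,180,np.radians(190.6))
E
```

```text
[ 558.38842168 -236.39858574  250.15132108] -2.354055396683863
offset [0.1597, -0.0504, 0.0702] angular [0.0, -0.0, 0.3] rows 3
```

move_arm(
  motion=[
    {"offset": [0.05,-0.02,0.01],"angular": [0,0,0],"jaw": 0.066},
    {"offset": [0.11,-0.035,0.02],"angular": [0,0,0],"jaw": 0.066},
    {"offset": [0.16,-0.05,0.04],"angular": [0,0,0],"jaw": 0.066},
    {"offset": [0.16,-0.05,0.06],"angular": [0,0,0],"jaw": 0.066},
    {"offset": [0.16,-0.05,0.07],"angular": [0,0,0],"jaw": 0.066},
  ],
)

```text
time_s: 20.8
eef_pos: [411.1, -313.3, 180.5]
ee_rot: [-0.0, -0.093, 0.996, 0.0]
force: [0.5, -0.2, 0.1]
grip_width: 0.775
```

```bash
python3 - <<'E'
from h import *
for i in range(4): cap('scene')
w=cap('wrist'); s=ctrl.sense(); print(s['eef_pos'],s['joints'][5])
for l in lids(w,54): print(l)
go(411,-316,42,np.radians(190.6))
E
```

```text
[ 412.17348637 -313.20916863  181.95588375] -2.636009840496247
(409.6, -315.8, [38.2, 38.6], 10.8)
(410.9, -315.5, [33.5, 34.4], 10.8)
offset [0.0017, -0.0024, 0.14] angular [-0.1, 0.0, 0.2] rows 3
```

move_arm(
  motion=[
    {"offset": [0.002,-0.002,0.06],"angular": [0,0,0],"jaw": 0.066},
    {"offset": [0.002,-0.002,0.11],"angular": [0,0,0],"jaw": 0.066},
    {"offset": [0.002,-0.002,0.135],"angular": [0,0,0],"jaw": 0.066},
    {"offset": [0.002,-0.002,0.14],"angular": [0,0,0],"jaw": 0.066},
    {"offset": [0.002,-0.002,0.14],"angular": [0,0,0],"jaw": 0.03},
  ],
)

```text
time_s: 21.68
eef_pos: [410.6, -316.0, 42.3]
ee_rot: [0.0, -0.094, 0.996, -0.001]
force: [1.5, 0.4, 1.4]
grip_width: 0.577
```

move_arm(
  motion=[
    {"offset": [0,0,0],"angular": [0,0,0],"jaw": 0.03},
    {"offset": [0,0,0],"angular": [0,0,0],"jaw": 0.03},
    {"offset": [0,0,0],"angular": [0,0,0],"jaw": 0.03},
    {"offset": [0,0,-0.06],"angular": [0,0,0],"jaw": 0.03},
    {"offset": [0,0,-0.12],"angular": [0,0,0],"jaw": 0.03},
  ],
)

```text
time_s: 22.3
eef_pos: [409.7, -315.3, 163.3]
ee_rot: [-0.0, -0.094, 0.996, 0.0]
force: [0.6, -1.0, -0.8]
grip_width: 0.458
```

```bash
python3 - <<'E'
from h import *
s=ctrl.sense(); print(s['eef_pos'],s['grip_width'])
go(610,-235,190,3.2)
go(591,23,190,3.2)
E
```

```text
[ 409.7477817  -315.34586361  163.28723867] 0.4575833417615364
offset [-0.2117, 0.0415, -0.0267] angular [0.0, -0.0, 7.4] rows 4
offset [-0.2413, 0.2985, -0.0267] angular [0.0, -0.0, 7.4] rows 7
```

move_arm(
  motion=[
    {"offset": [-0.06,0.01,-0.027],"angular": [0,0,3],"jaw": 0.03},
    {"offset": [-0.12,0.02,-0.027],"angular": [0,0,7.4],"jaw": 0.03},
    {"offset": [-0.18,0.03,-0.027],"angular": [0,0,7.4],"jaw": 0.03},
    {"offset": [-0.215,0.07,-0.027],"angular": [0,0,7.4],"jaw": 0.03},
    {"offset": [-0.23,0.13,-0.027],"angular": [0,0,7.4],"jaw": 0.03},
  ],
)

```text
time_s: 22.92
eef_pos: [612.6, -143.7, 188.0]
ee_rot: [0.0, -0.029, 1.0, -0.0]
force: [0.6, 1.1, -0.1]
grip_width: 0.458
```

```bash
python3 - <<'E'
from h import *
s=ctrl.sense(); print(s['eef_pos'],s['grip_width'])
go(595,24,190,3.2)
E
```

```text
[ 612.64906595 -143.74593255  187.97129079] 0.45809441685321006
offset [0.0079, 0.1685, -0.0021] angular [-0.0, 0.0, -0.0] rows 3
```

move_arm(
  motion=[
    {"offset": [0.004,0.06,0],"angular": [0,0,0],"jaw": 0.03},
    {"offset": [0.008,0.12,0],"angular": [0,0,0],"jaw": 0.03},
    {"offset": [0.008,0.168,0],"angular": [0,0,0],"jaw": 0.03},
    {"offset": [0.008,0.168,0],"angular": [0,0,0],"jaw": 0.03},
    {"offset": [0.008,0.168,0],"angular": [0,0,0],"jaw": 0.03},
  ],
)

```text
time_s: 23.55
eef_pos: [593.9, 21.8, 188.7]
ee_rot: [0.0, -0.029, 1.0, -0.0]
force: [-0.0, -1.1, -0.2]
grip_width: 0.459
```

```bash
python3 - <<'E'
from h import *
for i in range(4): cap('scene')
w=cap('wrist'); s=ctrl.sense(); print(s['eef_pos'],s['grip_width'])
save('w7',w['img'])
for l in lids(w,54): print(l)
go(595,24,44,3.2)
E
```

```text
[593.87940968  21.36905805 188.34567211] 0.4634869826699972
(665.8, 26.8, [105.8, 157.5], 3.4)
(679.2, 26.6, [74.0, 73.9], 3.2)
offset [-0.0013, 0.0026, 0.1443] angular [-0.0, -0.0, -0.1] rows 3
```

View pics/w7.png

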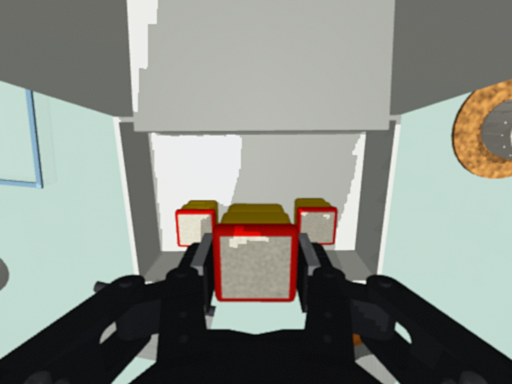

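The tub hangs centred between the two placed ones (198,228 and 316,226). Lower it.

move_arm(
  motion=[
    {"offset": [-0.001,0.003,0.05],"angular": [0,0,0],"jaw": 0.03},
    {"offset": [-0.001,0.003,0.1],"angular": [0,0,0],"jaw": 0.03},
    {"offset": [-0.001,0.003,0.13],"angular": [0,0,0],"jaw": 0.03},
    {"offset": [-0.001,0.003,0.142],"angular": [0,0,0],"jaw": 0.03},
    {"offset": [-0.001,0.003,0.144],"angular": [0,0,0],"jaw": 0.03},
  ],
)

```text
time_s: 24.42
eef_pos: [594.8, 25.1, 44.5]
ee_rot: [0.0, -0.029, 1.0, -0.0]
force: [0.5, 0.2, -0.8]
grip_width: 0.461
```

move_arm(
  motion=[
    {"offset": [0,0,0],"angular": [0,0,0],"jaw": 0.03},
    {"offset": [0,0,0.001],"angular": [0,0,0],"jaw": 0.03},
    {"offset": [0,0,0.001],"angular": [0,0,0],"jaw": 0.06},
    {"offset": [0,0,0.001],"angular": [0,0,0],"jaw": 0.06},
    {"offset": [0,0,0.001],"angular": [0,0,0],"jaw": 0.06},
  ],
)

```text
time_s: 25.05
eef_pos: [594.7, 25.4, 43.5]
ee_rot: [0.0, -0.029, 1.0, -0.0]
force: [-0.3, -0.4, 0.3]
grip_width: 0.702
```

move_arm(
  motion=[
    {"offset": [0,0,-0.03],"angular": [0,0,0],"jaw": 0.06},
    {"offset": [0,0,-0.08],"angular": [0,0,0],"jaw": 0.06},
    {"offset": [-0.02,0,-0.14],"angular": [0,0,0],"jaw": 0.03},
    {"offset": [-0.05,0,-0.2],"angular": [0,0,0],"jaw": 0.0},
    {"offset": [-0.05,0,-0.26],"angular": [0,0,0],"jaw": 0.0},
  ],
)

```text
time_s: 25.68
eef_pos: [644.9, 28.4, 302.2]
ee_rot: [-0.0, -0.029, 1.0, 0.0]
force: [-0.1, -0.2, -0.8]
grip_width: 0.065
```

```bash
python3 - <<'E'
from h import *
for i in range(3): b=cap('side')
w=cap('wrist'); s=ctrl.sense(); print(s['eef_pos'],s['grip_width'])
for l in lids(w,54): print(l)
B=cv2.resize(b['img'][110:330,130:350],(400,400),interpolation=3)
save('w8',np.hstack([cv2.resize(w['img'],(400,400)),B]))
E
```

```text
[644.55794591  28.3282977  301.56626827] 0.0015506395306624959
(638.2, -34.3, [38.5, 38.6], 3.3)
(638.8, -35.1, [34.5, 35.6], 3.3)
(629.9, 84.3, [38.4, 38.9], 3.5)
(630.5, 85.1, [34.5, 35.4], 3.3)
(555.3, -0.0, [38.6, 39.0], 85.9)
(555.3, -0.3, [35.5, 35.4], 85.5)
```

View pics/w8.png

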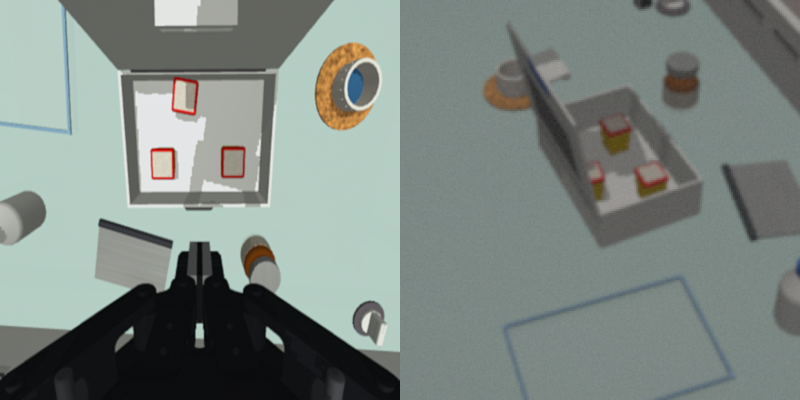

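All three tubs are upright inside the bin; the third now sits at (555, 0), about 47 mm from where I released it, so it was knocked but it's clear of the walls. Now the lid: fingers shut, go behind it.

```bash
python3 - <<'E'
from h import *
s=ctrl.sense(); print(s['eef_pos'])
go(430,15,310,3.2)
b=cap('side'); a=cap('scene')
for c,n in((a,'scene'),(b,'side')):
  for th in (1.7,1.8,1.9):
    print(n,th,[proj(c,(526-s_*.06+178*np.cos(th),19+s_,70+178*np.sin(th))).round() for s_ in(-120,120)])
E
```

```text
[644.55794591  28.3282977  301.56626827]
offset [0.215, -0.0007, -0.0088] angular [-0.0, 0.1, 0.0] rows 4
scene 1.7 [array([260., 106.]), array([318., 150.])]
scene 1.8 [array([264., 104.]), array([323., 148.])]
scene 1.9 [array([269., 103.]), array([328., 147.])]
side 1.7 [array([228., 175.]), array([191., 118.])]
side 1.8 [array([221., 178.]), array([184., 121.])]
side 1.9 [array([213., 181.]), array([178., 124.])]
```

Scene corners match a lid angle of about 1.7.

move_arm(
  motion=[
    {"offset": [0.06,0,-0.015],"angular": [0,0,0],"jaw": 0.0},
    {"offset": [0.12,0,-0.015],"angular": [0,0,0],"jaw": 0.0},
    {"offset": [0.18,0,-0.015],"angular": [0,0,0],"jaw": 0.0},
    {"offset": [0.215,0,-0.009],"angular": [0,0,0],"jaw": 0.0},
    {"offset": [0.215,0,-0.009],"angular": [0,0,0],"jaw": 0.0},
  ],
)

```text
time_s: 26.6
eef_pos: [427.9, 15.9, 309.3]
ee_rot: [-0.001, -0.029, 1.0, 0.0]
force: [1.0, 0.1, 0.4]
grip_width: -0.003
```

move_arm(
  motion=[
    {"offset": [0,0,0],"angular": [0,0,0],"jaw": 0.0},
    {"offset": [0,0,0.04],"angular": [0,0,0],"jaw": 0.0},
    {"offset": [0,0,0.08],"angular": [0,0,0],"jaw": 0.0},
    {"offset": [0,0,0.08],"angular": [0,0,0],"jaw": 0.0},
    {"offset": [0,0,0.08],"angular": [0,0,0],"jaw": 0.0},
  ],
)

```text
time_s: 27.22
eef_pos: [430.8, 15.5, 231.3]
ee_rot: [0.001, -0.029, 1.0, -0.0]
force: [0.0, 0.6, 0.3]
grip_width: -0.002
```

```bash
python3 - <<'E'
from h import *
s=ctrl.sense(); print(s['eef_pos'],s['force'])
go(510,19,230,3.2)
go(565,22,221,3.2)
E
```

```text
[430.83612864  15.52572629 231.28644907] [0.03096072 0.55484664 0.33609489]
offset [-0.0792, -0.0012, 0.0014] angular [-0.0, 0.1, 0.0] rows 2
offset [-0.1343, -0.0014, 0.0105] angular [-0.0, 0.1, 0.0] rows 3
```

move_arm(
  motion=[
    {"offset": [-0.03,0,0],"angular": [0,0,0],"jaw": 0.0},
    {"offset": [-0.055,0,0],"angular": [0,0,0],"jaw": 0.0},
    {"offset": [-0.079,0,0],"angular": [0,0,0],"jaw": 0.0},
    {"offset": [-0.1,0,0.003],"angular": [0,0,0],"jaw": 0.0},
    {"offset": [-0.12,0,0.007],"angular": [0,0,0],"jaw": 0.0},
  ],
)

```text
time_s: 27.85
eef_pos: [551.2, 22.7, 224.9]
ee_rot: [0.001, -0.029, 1.0, -0.0]
force: [-0.6, -0.0, 0.9]
grip_width: 0.001
```

```bash
python3 - <<'E'
from h import *
s=ctrl.sense(); print(s['eef_pos'],s['force'])
for p in((565,222),(604,201),(636,169),(657,129),(664,103)): go(p[0],15.5+(p[0]-431)*.06,p[1],3.2)
E
```

```text
[551.17793474  22.70878348 224.87148587] [-0.56442826 -0.01682876  0.92371417]
offset [-0.0138, 0.0, 0.0029] angular [-0.0, 0.2, 0.0] rows 1
offset [-0.0528, 0.0001, 0.024] angular [-0.0, 0.2, 0.0] rows 1
offset [-0.0848, 0.0001, 0.0561] angular [-0.0, 0.2, 0.0] rows 2
offset [-0.1057, 0.0002, 0.0962] angular [-0.0, 0.2, 0.0] rows 3
offset [-0.1127, 0.0002, 0.1222] angular [-0.0, 0.2, 0.0] rows 3
```

move_arm(
  motion=[
    {"offset": [-0.016,0,0.003],"angular": [0,0,0],"jaw": 0.0},
    {"offset": [-0.036,0,0.012],"angular": [0,0,0],"jaw": 0.0},
    {"offset": [-0.054,0,0.024],"angular": [0,0,0],"jaw": 0.0},
    {"offset": [-0.071,0,0.038],"angular": [0,0,0],"jaw": 0.0},
    {"offset": [-0.085,0,0.056],"angular": [0,0,0],"jaw": 0.0},
  ],
)

```text
time_s: 28.48
eef_pos: [636.2, 27.7, 168.7]
ee_rot: [0.002, -0.029, 1.0, -0.0]
force: [-0.5, 1.2, 0.4]
grip_width: 0.005
```

```bash
python3 - <<'E'
from h import *
s=ctrl.sense(); print(s['eef_pos'],s['force'])
b=cap('side')
save('b9',cv2.resize(b['img'][110:310,130:350],None,fx=2.5,fy=2.5,interpolation=3))
for p in((657,129),(664,103)): go(p[0],15.5+(p[0]-431)*.06,p[1],3.2)
E
```

```text
[636.18930271  27.67245758 168.69387535] [-0.47321895  1.15868643  0.37853214]
offset [-0.0209, 0.0001, 0.0366] angular [0.0, -0.0, 0.0] rows 1
offset [-0.0279, 0.0001, 0.0626] angular [0.0, -0.0, 0.0] rows 2
```

View pics/b9.png

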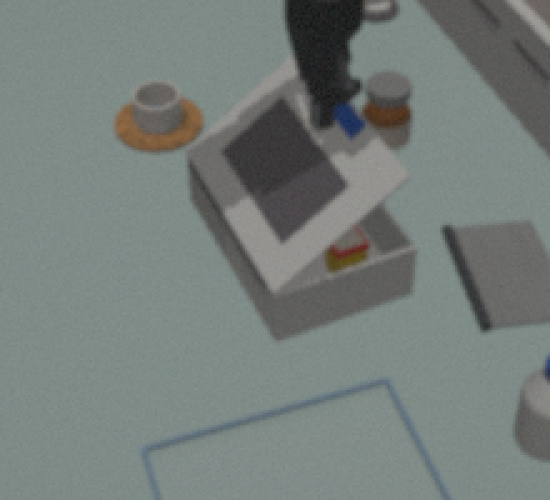

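The lid follows the finger (contact just behind the blue pad at (348,120)). Continue down.

move_arm(
  motion=[
    {"offset": [-0.012,0,0.018],"angular": [0,0,0],"jaw": 0.0},
    {"offset": [-0.022,0,0.036],"angular": [0,0,0],"jaw": 0.0},
    {"offset": [-0.028,0,0.05],"angular": [0,0,0],"jaw": 0.0},
    {"offset": [-0.034,0,0.06],"angular": [0,0,0],"jaw": 0.0},
    {"offset": [-0.038,0,0.064],"angular": [0,0,0],"jaw": 0.0},
  ],
)

```text
time_s: 29.15
eef_pos: [672.7, 30.0, 103.0]
ee_rot: [-0.0, -0.029, 1.0, -0.0]
force: [-0.5, -1.0, -0.3]
grip_width: 0.002
```

```bash
python3 - <<'E'
from h import *
s=ctrl.sense(); print(s['eef_pos'],s['force'])
go(690,29,110,3.2);go(690,29,86,3.2)
E
```

```text
[672.67441446  29.95255563 102.98587696] [-0.49025509 -1.03884781 -0.29493547]
offset [-0.0172, -0.002, -0.007] angular [-0.0, -0.0, 0.0] rows 1
offset [-0.0172, -0.002, 0.017] angular [-0.0, -0.0, 0.0] rows 1
```

move_arm(
  motion=[
    {"offset": [-0.003,0,-0.012],"angular": [0,0,0],"jaw": 0.0},
    {"offset": [-0.017,-0.002,-0.012],"angular": [0,0,0],"jaw": 0.0},
    {"offset": [-0.017,-0.002,-0.003],"angular": [0,0,0],"jaw": 0.0},
    {"offset": [-0.017,-0.002,0.004],"angular": [0,0,0],"jaw": 0.0},
    {"offset": [-0.017,-0.002,0.008],"angular": [0,0,0],"jaw": 0.0},
  ],
)

```text
time_s: 29.78
eef_pos: [690.0, 29.0, 95.8]
ee_rot: [0.001, -0.029, 1.0, -0.0]
force: [2.8, -0.1, 3.4]
grip_width: -0.002
```

move_arm(
  motion=[
    {"offset": [0,0,0.003],"angular": [0,0,0],"jaw": 0.0},
    {"offset": [0,0,0.006],"angular": [0,0,0],"jaw": 0.0},
    {"offset": [0,0,0.008],"angular": [0,0,0],"jaw": 0.0},
    {"offset": [0,0,0.009],"angular": [0,0,0],"jaw": 0.0},
    {"offset": [0,0,0.009],"angular": [0,0,0],"jaw": 0.0},
  ],
)

```text
time_s: 30.4
eef_pos: [689.5, 29.0, 86.1]
ee_rot: [0.0, -0.029, 1.0, -0.0]
force: [-0.2, -0.5, 2.0]
grip_width: 0.001
```

move_arm(
  motion=[
    {"offset": [0,0,0.001],"angular": [0,0,0],"jaw": 0.0},
    {"offset": [0,0,0.002],"angular": [0,0,0],"jaw": 0.0},
    {"offset": [0,0,0.002],"angular": [0,0,0],"jaw": 0.0},
    {"offset": [0,0,0.002],"angular": [0,0,0],"jaw": 0.0},
  ],
)

```text
time_s: 30.9
eef_pos: [689.6, 29.0, 86.0]
ee_rot: [0.0, -0.029, 1.0, -0.0]
force: [-6.6, -0.4, 11.6]
grip_width: 0.004
```

move_arm(
  motion=[
    {"offset": [0,0,0.001],"angular": [0,0,0],"jaw": 0.0},
    {"offset": [0,0,0.002],"angular": [0,0,0],"jaw": 0.0},
    {"offset": [0,0,0.002],"angular": [0,0,0],"jaw": 0.0},
  ],
)

```text
time_s: 31.28
eef_pos: [689.6, 28.9, 85.8]
ee_rot: [0.001, -0.03, 1.0, -0.0]
force: [-12.2, 0.2, 23.1]
grip_width: 0.002
```

move_arm(
  motion=[
    {"offset": [0,0,-0.01],"angular": [0,0,0],"jaw": 0.0},
    {"offset": [0,0,-0.05],"angular": [0,0,0],"jaw": 0.0},
    {"offset": [0,0,-0.11],"angular": [0,0,0],"jaw": 0.0},
    {"offset": [0.05,0,-0.16],"angular": [0,0,0],"jaw": 0.0},
    {"offset": [0.1,0,-0.2],"angular": [0,0,0],"jaw": 0.0},
  ],
)

```text
time_s: 31.9
eef_pos: [596.2, 23.4, 277.2]
ee_rot: [0.001, -0.029, 1.0, -0.0]
force: [1.6, -0.0, 0.7]
grip_width: 0.001
```

```bash
python3 - <<'E'
from h import *
for i in range(4): b=cap('side')
w=cap('wrist'); s=ctrl.sense(); print(s['eef_pos'],s['force'])
h=cv2.cvtColor(w['img'],cv2.COLOR_RGB2HSV)
m=((h[...,0]>95)&(h[...,0]<125)&(h[...,1]>110)).astype(np.uint8)
for k in cv2.findContours(m,0,1)[0]:
    if cv2.contourArea(k)>100: e=cv2.minAreaRect(k); print('blue',np.round(e[0]),[ray(w,*e[0],z).round(1) for z in (10,75,92)])
m=((h[...,0]>5)&(h[...,0]<22)&(h[...,1]>100)).astype(np.uint8)
for k in cv2.findContours(m,0,1)[0]:
    if cv2.contourArea(k)>800: e=cv2.fitEllipse(cv2.convexHull(k)); print('cork',e[0],ray(w,*e[0],5).round(1))
hb=cv2.cvtColor(b['img'],cv2.COLOR_RGB2HSV); print('side pad pred z75',proj(b,(690,29,75)),'open .1',proj(b,(690,29,92)))
m=((hb[...,0]>95)&(hb[...,0]<125)&(hb[...,1]>110)).astype(np.uint8)
for k in cv2.findContours(m,0,1)[0]:
    if cv2.contourArea(k)>15: print('sideblue',cv2.minAreaRect(k)[0])
save('b10',np.hstack([cv2.resize(w['img'],(400,400)),cv2.resize(b['img'][110:330,130:350],(400,400),interpolation=3)]))
E
```

```text
[597.33987821  23.48477722 275.30417625] [ 0.60626995  0.15268192 -0.24072099]
blue [463. 122.] [array([525.4, 297.4,  10. ]), array([525.7, 252.2,  75. ]), array([525.8, 240.3,  92. ])]
cork (450.80950927734375, 119.85944366455078) [523.5 284.4   5. ]
side pad pred z75 [276.02613208 177.60777684] open .1 [276.27682525 172.88198237]
sideblue (354.0, 256.5)
sideblue (276.6829528808594, 178.3536834716797)
```

View pics/b10.png

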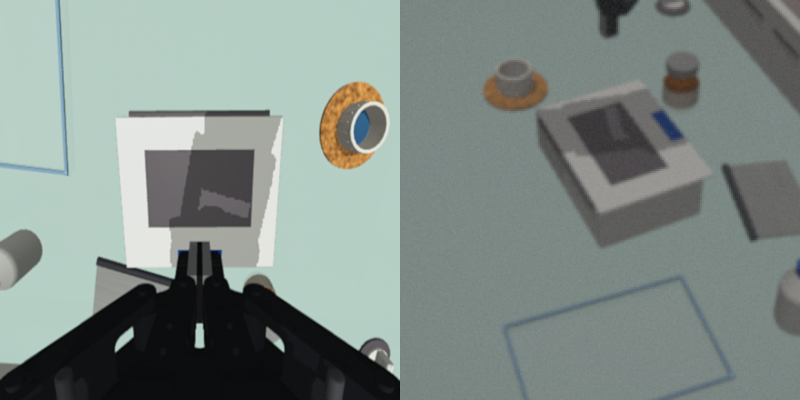

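The lid lies flat: the side-view pad is at row 178.4, against 177.6 predicted when shut and 172.9 if it were resting on the catch. The ramekin stands on the coaster and the tray is empty. Handing in.

```bash
python3 -c "
from rig import ctrl
print(ctrl.finish_job())"
```

```text
the job is handed in; nothing more can be done
None
```

The job is handed in, at about 32 s on the robot's clock. No verdict came back.

**What I did**
- I lifted the ramekin out of the bin and set it upright on the cork coaster, about 3 mm off centre when measured.
- I put all three snack tubs that were present into the bin, upright on its floor.
- I then swung the lid over and pressed the blue pad with about 23 N.

**Last checks**
- **Lid:** it came to a firm stop at 75 mm tip height, which is the shut height. In the side view the pad was within 1 px of where it should be when shut, and it stayed down after the arm backed off. I judged the click from this, as there is no direct lid reading.
- **Tray and ramekin:** the tray was empty. The ramekin was still on the coaster in both final views, though I did not measure its offset again.
- **Bystanders:** I did not touch the jar, cream bottle or scraper. I only checked them by eye in the final pictures and did not measure them.

**What disagreed**
- **Third tub:** I found it about 47 mm from where I released it, probably the announced knock. It was upright, inside the bin and apart from the others before I shut the lid, so I left it.
- **Early bin position:** the first wrist-camera estimate was about 7 mm off because the arm was still moving. I measured again before placing the first tub.

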